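# Slide the dosing head round the bent rail to the filter cup

### The arm

A 6-joint arm with a two-finger parallel gripper is mounted at the origin on the work surface. World frame = base frame: x ahead of the robot, y to its left, z up, the work surface at z = 0. Lengths are in mm, angles in rad, forces in N, time in s.
With the tool pointing down it reaches from about 325 to 875 mm from the base axis. Payload 4.4 kg.
Tool frame: the origin (TCP) lies on the centre line of the jaws, within the pads' length; the fingertips stand ahead of it and the grasp point (between the pads) lies 6 mm ahead of it (ctrl.tcp_to_tips is the z of the fingertips in the tool frame, in mm); z points along the fingers, y is the direction in which the jaws open and shut (so a half turn about z gives the same grasp; the last joint's range is limited). The gripper opens to 85 mm and grips with 20 to 120 N. Pads are 22 mm wide; open, the fingers measure 114 mm over their backs; the gripper's body (76 mm by 85 mm) begins 54 mm behind the grasp point. The pads swing forward as they close: fully open they stand 13 mm farther back than shut.
Start: joints at [-1.341, 0.207, 1.542, -0, 1.393, -0.15], TCP at [213.161, -534.032, 256.282] pointing down, gripper open.
Joint ranges: [-2.73, 2.73], [-0.86, 2.22], [0.23, 2.46], [-1.11, 4.25], [0.08, 2.63], [-2.82, 2.82]. Speed limits (rad/s): [2.79, 2.79, 3.14, 3.14, 3.14, 3.14].

### API

Orientations are given as a 3x3 rotation matrix whose columns are the frame's x, y, z axes.
In Python, from plant import ctrl, sensors, optics gives the robot as it stands. Calls block until the motion is done:
- ctrl.move_ptp(position, orientation): joint-space move of the TCP to a pose.
- ctrl.move_l(position, rot=None, vel=150, threshold=None): straight line of the TCP; rot=None keeps the orientation; vel is the mean speed in mm/s. With threshold (N) it stops when the force on the tool has changed by that much, and returns True; else False.
- ctrl.set_joints(angles): joint-space move.
- ctrl.gripper_to(opening, force=None): finger opening in mm; force is the grip in N (None keeps the last); returns when the fingers have stopped.
- ctrl.hold(seconds).
- ctrl.solve_ik(position, orientation): joint angles nearest the present ones, or None.
- sensors.read_state(): the state.
- optics.grab_frame(name): name is "side" or "top"; returns (picture, depth): 420x560x3 uint8, red, green, blue; 420x560 float32, mm along the optical axis (not along the pixel's ray), 0 where there is no reading.
- optics.camera_params(name): a dict with "mtx" (3x3 intrinsics, pixels), "R" (3x3) and "t" (3): a world point X has camera coordinates R X + t. Camera axes: x right, y down, z forward; pixel columns grow to the right and rows downward; lengths in mm; the calibration is good to about 2 mm. A picture is of the moment at which its call begins. camera_params takes no time and is no camera call.
A pose or a line that the arm cannot do raises ctrl.MotionError and nothing moves.
- ctrl.finish_job(): hands the job in, once; it reports no verdict.
The state is a dict: "t": time; "q": joint angles; "qvel": joint speeds; "tau": joint torques, N m; "eef_pos": TCP position; "eef_rot": TCP orientation; "force": force on the tool from outside, world axes, zero at the start; "wrist_torque": the same for the moment, N m; "grip_width": finger opening in mm.
Only numpy, scipy, OpenCV 4.12 (cv2) and the standard library are available. Lean on these libraries where they do the work, as an engineer would, in place of code of your own. Each camera call takes 0.05 s, during which the arm holds its last target.

### The job

Slide the blue dosing head along the bent steel rod, turning it with the bend, until it hangs straight over the middle of the amber filter cup at the crown of the bend. Let go of it there, square to the rod and at rest, and leave the white head parked where it is.

Things in the scene. Friction and masses are not known exactly. Their poses are not given: they have to be found in the camera images.
- station: Fixed base plate 310 x 280 x 12 mm with a 12 mm steel rod bent to a level U, its axis 170 mm up. Origin: on the bench under the bend's centre; z up, x towards the bend's crown. Rod axis: straight legs at y = +100 and -100 mm from x = -118 mm to 0, joined by a half circle of 100 mm radius about the origin, crown at x = +100 mm. Closed at the legs' feet (x = -130 mm); nothing blocks the rod.
- cup (a point): Centre of the rim of the open amber filter cup (80 mm across, rim 82 mm above the bench), fixed on the station straight below the crown of the bend (station x = +100 mm, y = 0); axes as the station's.
- blue_head: Blue head, 140 to 280 g, loose on one of the legs: tube 36 mm long, 32 mm outside, 20 mm bore on the 12 mm rod (4 mm play all round, hangs 4 mm low, slides freely). Origin: bore centre; x along the bore (station x at the start), z up. Grip fin on top: 30 mm along x, 12 mm thick in y, from 16 to 60 mm above the origin. A nozzle hangs below to 64 mm under the origin and keeps it upright.
- white_head: White head of the same shape and axes as the blue one, parked on the other leg of the rod. To be left alone.
Not all that is in view belongs to the job. What is shaped like the blue_head but red is not meant.

How it is judged:
By the outcome, as a careful person would: the job done as asked, in the order asked, and still so for the second after the job is handed in, with the robot touching nothing.
It also fails if it takes over 42 s, if anything falls off the work surface, if the arm or the gripper's body presses on something with over 40 N, if the wrist force passes 120 N, or if a joint passes its speed limit or range.

## Working session

There is one attempt and no reset: what is moved stays moved. The work goes in short steps, each a Python script; the robot and the scene stay as the last script left them, time stands still between calls to the robot, and variables do not carry over. Pictures are saved under pics/ and viewed, and the job is handed in when it is done.

```bash
ls; mkdir -p pics; python3 - <<'E'
from plant import ctrl,sensors,optics
import cv2,numpy as np
for n in("side","top"):
    p,d=optics.grab_frame(n); cv2.imwrite(f"pics/{n}0.png",p[:,:,::-1]); np.save(f"pics/{n}0.npy",d); np.save(f"pics/{n}0rgb.npy",p)
    c=optics.camera_params(n); print(n,c["mtx"].tolist(),np.round(c["R"],3).tolist(),c["t"])
s=sensors.read_state();print(s["t"],s["eef_rot"],ctrl.tcp_to_tips)
E
```

```text
pics
side [[533.6620748545266, 0.0, 283.6321102384731], [0.0, 533.6620748545266, 210.0484315296614], [0.0, 0.0, 1.0]] [[0.941, -0.339, 0.001], [-0.262, -0.731, -0.63], [0.214, 0.593, -0.776]] [-511.21846794  187.37444831  832.07859805]
top [[459.76384717853165, 0.0, 277.0954825411283], [0.0, 459.76384717853165, 209.45414815724547], [0.0, 0.0, 1.0]] [[0.079, -0.997, 0.002], [-0.975, -0.077, -0.209], [0.208, 0.014, -0.978]] [-84.6099507  538.71983586 952.76412625]
0.1 [[ 9.28737298e-01  3.70738188e-01 -4.76986222e-04]
 [ 3.70738363e-01 -9.28735111e-01  2.03974698e-03]
 [ 3.13218249e-04 -2.07122619e-03 -9.99997806e-01]] 25.0
```

View pics/side0.png

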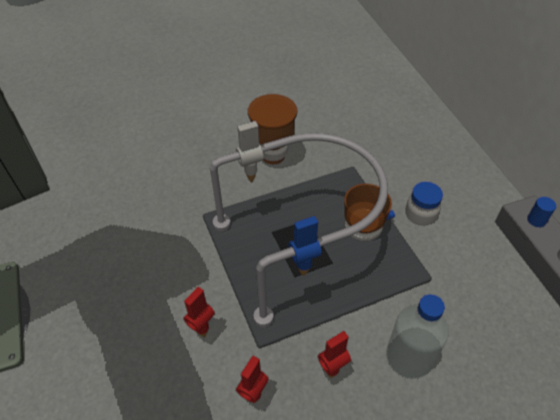

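View pics/top0.png

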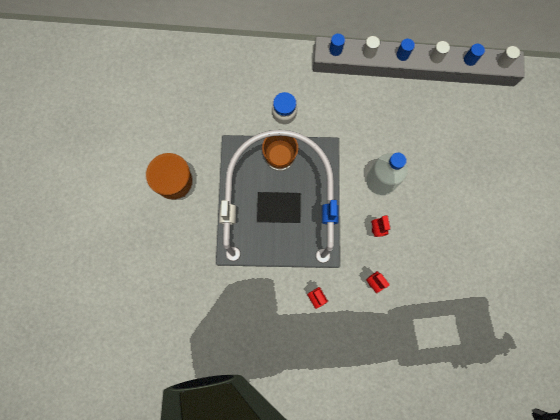

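The top view shows the blue head on the right leg at (331,211), the white head on the left leg at (228,211), and the station cup under the crown at (280,152). The red parts, the bottles and the amber jar at (169,176) are not part of the job. Next I fit the rod.

```bash
cat > h.py <<'E'
import numpy as np,cv2
from scipy.optimize import least_squares
from plant import ctrl,sensors,optics
def cloud(n,d):
    c=optics.camera_params(n);K=c["mtx"];v,u=np.mgrid[:420,:560]
    P=np.stack([(u-K[0,2])/K[0,0]*d,(v-K[1,2])/K[1,1]*d,d],-1)
    W=(P-c["t"])@c["R"]; W[d<=0]=np.nan; return W
def proj(n,X):
    c=optics.camera_params(n);p=(c["R"]@np.atleast_2d(X).T).T+c["t"];p=p@c["mtx"].T;return p[:,:2]/p[:,2:]
def blue(p):
    h=cv2.cvtColor(p,cv2.COLOR_RGB2HSV);return (abs(h[...,0].astype(int)-112)<12)&(h[...,1]>150)&(h[...,2]>50)
def udist(L):
    x,y=L[:,0],L[:,1]
    return np.where(x>0,np.hypot(x,y)-100,abs(y)-100)
E
python3 - <<'E'
from h import *
for n in("side","top"):
    d=np.load(f"pics/{n}0.npy");p=np.load(f"pics/{n}0rgb.npy");W=cloud(n,d);hsv=cv2.cvtColor(p,cv2.COLOR_RGB2HSV)
    m=(hsv[...,1]<60)&(W[...,2]>164)&(W[...,2]<182)&(W[...,0]>300)&(W[...,0]<750)&(abs(W[...,1]+60)<230)
    Q=W[m]
    print(n,len(Q),np.nanmin(Q,0),np.nanmax(Q,0),np.median(Q[:,2]))
    def f(v):
        c,s=np.cos(v[2]),np.sin(v[2]);L=(Q[:,:2]-v[:2])@np.array([[c,-s],[s,c]]);return udist(L)
    r=least_squares(f,[(Q[:,0].max()-100),(Q[:,1].max()+Q[:,1].min())/2,0],loss="soft_l1",f_scale=3)
    print(r.x,np.std(r.fun),np.median(abs(f(r.x))))
    b=blue(p)&(W[...,2]>100)&(W[...,2]<250)&(W[...,0]<r.x[0]+40);B=W[b]
    c,s=np.cos(r.x[2]),np.sin(r.x[2]);L=(B[:,:2]-r.x[:2])@np.array([[c,-s],[s,c]])
    L=np.c_[L,B[:,2]];near=(abs(L[:,1]+100)<30)&(L[:,0]<20)&(L[:,0]>-130);L=L[near]
    print("blue",len(L),np.percentile(L,[2,50,98],axis=0).round(1).tolist())
    t=L[L[:,2]>195];print("fin",len(t),np.percentile(t,[2,50,98],axis=0).round(1).tolist())
    t=L[L[:,2]>L[:,2].max()-6];print("fintop",len(t),np.percentile(t,[2,50,98],axis=0).round(1).tolist())
p=cv2.imread("pics/side0.png");q=cv2.imread("pics/top0.png")
a=cv2.resize(p[190:300,230:370],None,fx=2.8,fy=2.8);b=cv2.resize(q[160:270,200:340],None,fx=2.8,fy=2.8)
cv2.imwrite("pics/crop.png",np.hstack([a,b]))
E
```

```text
side 2760 [ 440.59525869 -156.22013544  164.05621047] [683.72662428  63.9637383  181.9383676 ] 173.92424363715065
[ 5.77205972e+02 -4.57950960e+01  6.48473401e-02] 4.042633002128619 2.374660893698504
blue 1096 [[-80.2, -111.8, 135.8], [-65.5, -102.2, 186.5], [-47.9, -91.2, 226.4]]
fin 465 [[-78.0, -103.1, 196.2], [-65.3, -101.3, 217.8], [-49.9, -91.7, 226.8]]
fintop 196 [[-77.2, -102.6, 222.1], [-63.7, -98.0, 225.0], [-49.5, -90.8, 227.4]]
top 1622 [ 440.75095243 -156.15320549  164.52392317] [684.17898421  68.05230239 181.99496079] 174.7445843971978
[ 5.76870540e+02 -4.39990842e+01  6.44585202e-02] 4.641997943497464 3.1346625558525787
blue 324 [[-80.8, -111.2, 161.8], [-68.0, -94.0, 183.4], [-47.7, -83.8, 227.8]]
fin 152 [[-78.6, -105.3, 198.0], [-66.5, -97.7, 224.4], [-50.2, -93.1, 228.0]]
fintop 99 [[-77.6, -105.3, 223.1], [-64.5, -99.4, 225.3], [-49.5, -94.0, 228.0]]
```

View pics/crop.png

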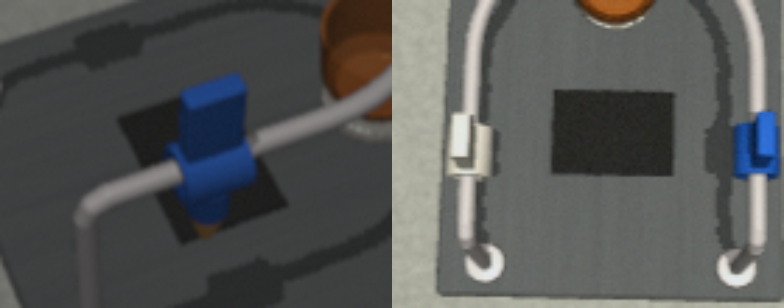

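The blue head sits on the −y leg at top (331,211) and side (306,240). Its fin top is at z≈226, which matches the expected 226 (166+60). The red look-alikes lie on the bench. I'll refine the station pose with a 3D tube fit and plan the grasp and path.

```bash
cat >> h.py <<'E'
def fitrod(n,d,p,x0=(577,-45,.0645,0)):
    W=cloud(n,d);hsv=cv2.cvtColor(p,cv2.COLOR_RGB2HSV)
    m=(hsv[...,1]<60)&(hsv[...,2]>60)&(abs(W[...,2]-171)<12); Q=W[m]
    def loc(v): 
        c,s=np.cos(v[2]),np.sin(v[2]);return (Q[:,:2]-v[:2])@np.array([[c,-s],[s,c]])
    L=loc(x0);k=(abs(udist(L))<14)&(L[:,0]>-105)&~((abs(L[:,0]+65)<26)); Q=Q[k]
    f=lambda v:np.hypot(udist(loc(v)),Q[:,2]-170-v[3])-6
    r=least_squares(f,x0,loss="soft_l1",f_scale=1.5)
    return r.x,np.median(abs(f(r.x))),len(Q)
def head_cent(n,d,p,v):
    W=cloud(n,d);B=W[blue(p)&(abs(W[...,2]-175)<60)]
    c,s=np.cos(v[2]),np.sin(v[2]);return np.c_[(B[:,:2]-v[:2])@np.array([[c,-s],[s,c]]),B[:,2]]
E
python3 - <<'E'
from h import *
for n in("side","top"):
    print(n,fitrod(n,np.load(f"pics/{n}0.npy"),np.load(f"pics/{n}0rgb.npy")))
O=np.array([576.9,-45.]);yaw=.0645
for off in(0,np.pi):
  for z in (212,):
    q=None;qs=[]
    for s in np.linspace(-64,157,14):
        a=max(0,s/100);l=np.array([min(s,0),-100.]) if s<0 else 100*np.array([np.sin(a),-np.cos(a)])
        c,sn=np.cos(yaw),np.sin(yaw);w=O+np.array([[c,-sn],[sn,c]])@l
        t=yaw+a+off;x=np.array([np.cos(t),np.sin(t),0]);zz=np.array([0,0,-1.]);R=np.stack([x,np.cross(zz,x),zz],1)
        q=ctrl.solve_ik([*w,z],R);print(off,round(s),w.round(),None if q is None else np.round(q,2))
E
```

```text
side (array([ 5.79217035e+02, -4.22208042e+01,  5.83922943e-02, -4.48145387e-01]), np.float64(0.6006910393979297), 1975)
top (array([ 5.78673461e+02, -4.37127578e+01,  5.66271994e-02,  9.43424476e-02]), np.float64(0.7136454620175954), 1235)
0 -64 [ 519. -149.] [-0.44  0.17  1.67 -0.    1.29  1.07]
0 -47 [ 536. -148.] [-0.42  0.21  1.64 -0.    1.3   1.08]
0 -30 [ 553. -147.] [-0.41  0.24  1.59 -0.    1.31  1.1 ]
0 -13 [ 570. -146.] [-0.4   0.27  1.55 -0.    1.31  1.11]
0 4 [ 587. -144.] [-0.38  0.31  1.51 -0.    1.32  1.08]
0 21 [ 604. -141.] [-0.37  0.34  1.47 -0.    1.33  0.93]
0 38 [ 620. -135.] [-0.35  0.37  1.43 -0.    1.34  0.78]
0 55 [ 635. -127.] [-0.33  0.39  1.4  -0.    1.35  0.63]
0 72 [ 648. -116.] [-0.31  0.41  1.37 -0.    1.36  0.48]
0 89 [ 659. -103.] [-0.28  0.43  1.34 -0.    1.37  0.33]
0 106 [667. -88.] [-0.26  0.45  1.32 -0.    1.37  0.19]
0 123 [673. -72.] [-0.23  0.45  1.31 -0.    1.38  0.04]
0 140 [676. -56.] [-0.21  0.46  1.31 -0.    1.38 -0.1 ]
0 157 [677. -39.] [-0.18  0.46  1.31 -0.    1.38 -0.25]
3.141592653589793 -64 [ 519. -149.] [-0.44  0.17  1.67 -0.    1.29 -2.07]
3.141592653589793 -47 [ 536. -148.] [-0.42  0.21  1.64 -0.    1.3  -2.06]
3.141592653589793 -30 [ 553. -147.] [-0.41  0.24  1.59 -0.    1.31 -2.05]
3.141592653589793 -13 [ 570. -146.] [-0.4   0.27  1.55 -0.    1.31 -2.03]
3.141592653589793 4 [ 587. -144.] [-0.38  0.31  1.51 -0.    1.32 -2.06]
3.141592653589793 21 [ 604. -141.] [-0.37  0.34  1.47 -0.    1.33 -2.21]
3.141592653589793 38 [ 620. -135.] [-0.35  0.37  1.43 -0.    1.34 -2.37]
3.141592653589793 55 [ 635. -127.] [-0.33  0.39  1.4  -0.    1.35 -2.52]
3.141592653589793 72 [ 648. -116.] [-0.31  0.41  1.37 -0.    1.36 -2.66]
3.141592653589793 89 [ 659. -103.] [-0.28  0.43  1.34 -0.    1.37 -2.81]
3.141592653589793 106 [667. -88.] None
3.141592653589793 123 [673. -72.] None
3.141592653589793 140 [676. -56.] None
3.141592653589793 157 [677. -39.] None
```

```bash
cat >> h.py <<'E'
V=np.array([578.95,-43.,.0575])
def pose(s,z,lat=0.,V=V):
    a=max(0,s/100);r=100+lat
    l=np.array([s,-r]) if s<0 else r*np.array([np.sin(a),-np.cos(a)])
    c,sn=np.cos(V[2]),np.sin(V[2]);w=V[:2]+np.array([[c,-sn],[sn,c]])@l
    t=V[2]+a;x=np.array([np.cos(t),np.sin(t),0]);zz=np.array([0,0,-1.]);return np.array([*w,z]),np.stack([x,np.cross(zz,x),zz],1)
def st(m=""):
    s=sensors.read_state();print(m,round(s["t"],2),s["eef_pos"].round(1) if hasattr(s["eef_pos"],"round") else s["eef_pos"],"F",np.round(s["force"],1),"M",np.round(s["wrist_torque"],2),"w",round(s["grip_width"],1));return s
E
python3 - <<'E'
from h import *
for n in("side","top"):
    L=head_cent(n,np.load(f"pics/{n}0.npy"),np.load(f"pics/{n}0rgb.npy"),V);L=L[(abs(L[:,1]+100)<30)&(L[:,0]<0)]
    print(n,np.percentile(L,[2,98],axis=0).round(1)); t=L[L[:,2]>222];print(np.percentile(t,[3,50,97],axis=0).round(1))
s0=-66
ctrl.move_ptp(*pose(s0,285));st("above")
ctrl.move_l(pose(s0,215)[0],vel=120,threshold=8);st("down")
for n in("side","top"):
    p,d=optics.grab_frame(n); cv2.imwrite(f"pics/{n}1.png",p[:,:,::-1])
a=cv2.imread("pics/side1.png")[170:290,220:380];b=cv2.imread("pics/top1.png")[150:270,250:410]
cv2.imwrite("pics/c1.png",cv2.resize(np.hstack([a,b]),None,fx=2.5,fy=2.5))
E
```

```text
side [[ -81.4 -114.9  135.8]
 [ -49.   -94.5  226.4]]
[[ -77.9 -105.7  222.2]
 [ -64.8 -101.1  225. ]
 [ -51.1  -94.6  227.1]]
top [[ -82.3 -112.6  161.8]
 [ -49.3  -85.1  227.8]]
[[ -79.  -106.6  222.4]
 [ -65.9 -100.8  225.2]
 [ -51.6  -95.4  228. ]]
above 1.9 [ 518.6 -147.4  284.9] F [0.  0.2 0.1] M [-0.01 -0.01 -0.04] w 85.5
down 2.63 [ 519.2 -147.1  215.6] F [ 0.2  0.  -0.3] M [ 0.   -0.05  0.02] w 85.6
```

View pics/c1.png

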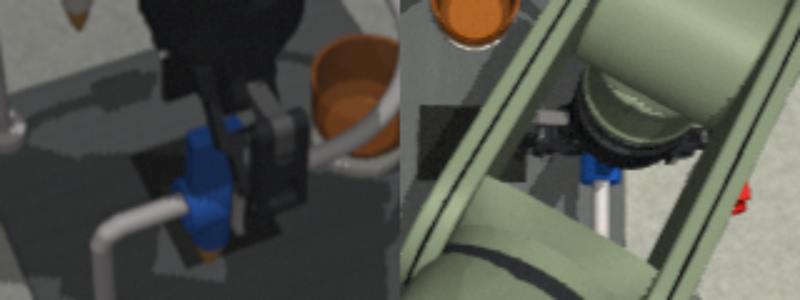

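The jaws straddle the fin: in the side crop the fin is at (210,160) with the near finger at (275,160). The finger shows about 14 mm to the right because of perspective, so the alignment fits. Gripping now, then lifting slightly to find where the play ends.

```bash
python3 - <<'E'
from h import *
ctrl.gripper_to(9,force=35);st("grip")
p0=np.array(sensors.read_state()["eef_pos"])
for dz in(1.5,3,4,5):
    ctrl.move_l(pose(-66,215+dz)[0],vel=15);ctrl.hold(.1);s=st(f"lift{dz}")
ctrl.move_l(pose(-66,218)[0],vel=15)
for lat in(2,-2,0):
    ctrl.move_l(pose(-66,218,lat)[0],vel=20);ctrl.hold(.1);st(f"lat{lat}")
E
```

```text
grip 3.39 [ 518.8 -146.5  215.1] F [-0.   0.1  2. ] M [0.06 0.04 0.02] w 11.6
lift1.5 3.74 [ 518.5 -146.5  216. ] F [-0.4 -0.1 -2.8] M [-0.03  0.02 -0.03] w 11.4
lift3 4.09 [ 518.8 -146.6  218. ] F [-0.3 -0.4 -2.3] M [0.03 0.01 0.03] w 11.3
lift4 4.44 [ 518.8 -146.6  219. ] F [ 0.1 -0.6 -2.2] M [0.01 0.05 0.01] w 11.4
lift5 4.79 [ 518.8 -146.6  220. ] F [ 0.3 -0.2 -2.6] M [-0.01 -0.03  0.  ] w 11.6
lat2 5.42 [ 518.9 -148.7  218. ] F [ 0.2  0.2 -2.2] M [ 0.02 -0.03 -0.01] w 11.6
lat-2 5.88 [ 518.7 -144.6  218. ] F [ 0.2  0.2 -3.1] M [-0.03 -0.05 -0.05] w 11.4
lat0 6.22 [ 518.8 -146.7  218. ] F [-0.   0.1 -2.6] M [0.   0.02 0.01] w 11.5
```

The head weighs about 2.5 N and moves ±2 mm free of the rod. Sliding now, with a force check at each step.

```bash
python3 - <<'E'
from h import *
S=[-33,0]+list(np.arange(1,13)*(np.pi/24*100))
for s in S:
    p,R=pose(s,218.5)
    hit=ctrl.move_l(p,rot=R,vel=55,threshold=15)
    x=st(f"s{s:.0f} {hit}")
    if hit or np.linalg.norm(np.array(x["force"])-[0,0,-2.5])>10: print("STOP");break
for n in("side","top"):
    p,d=optics.grab_frame(n); cv2.imwrite(f"pics/{n}2.png",p[:,:,::-1]); np.save(f"pics/{n}2.npy",d); np.save(f"pics/{n}2rgb.npy",p)
a=cv2.imread("pics/side2.png")[110:250,290:450];b=cv2.imread("pics/top2.png")[90:230,200:360]
cv2.imwrite("pics/c2.png",cv2.resize(np.hstack([a,b]),None,fx=2.5,fy=2.5))
E
```

```text
s-33 False 6.97 [ 551.6 -144.6  218.2] F [ 0.5 -0.2 -2.5] M [-0.01 -0.01 -0.01] w 11.3
s0 False 7.72 [ 584.6 -142.7  218.2] F [-0.1  0.7 -2.6] M [-0.04  0.01  0.03] w 11.8
s13 False 8.12 [ 597.3 -141.2  218.4] F [-0.1 -0.1 -2.9] M [0.01 0.03 0.04] w 11.4
s26 False 8.51 [ 609.9 -138.   218.4] F [ 0.3  0.7 -1.6] M [-0.01 -0.01  0.  ] w 11.5
s39 False 8.9 [ 622.  -133.1  218.4] F [-0.6 -0.4 -2.1] M [-0.04  0.04  0.02] w 11.2
s52 False 9.29 [ 633.4 -126.7  218.4] F [ 0.7  0.2 -1.8] M [-0.    0.03 -0.06] w 11.4
s65 False 9.68 [ 643.9 -118.9  218.4] F [-0.9  0.  -2. ] M [ 0.01  0.04 -0.04] w 11.3
s79 False 10.07 [ 653.2 -109.8  218.4] F [-0.4 -0.5 -1.9] M [-0.   -0.01  0.03] w 11.7
s92 False 10.47 [661.3 -99.5 218.5] F [-0.7  0.1 -2.4] M [ 0.03 -0.01 -0.  ] w 11.5
s105 False 10.86 [668.  -88.3 218.5] F [-0.5  0.2 -2.2] M [ 0.04 -0.06  0.  ] w 11.7
s118 False 11.25 [673.2 -76.3 218.5] F [ 0.4  0.2 -2.9] M [ 0.04 -0.01  0.05] w 11.9
s131 False 11.64 [676.7 -63.7 218.5] F [-0.3 -0.3 -2.5] M [ 0.   -0.04 -0.03] w 11.6
s144 False 12.03 [678.6 -50.8 218.5] F [ 0.4 -0.5 -2.7] M [-0.   -0.04 -0.04] w 11.5
s157 False 12.43 [678.7 -37.7 218.5] F [-0.3 -0.2 -1.8] M [ 0.01 -0.02  0.03] w 11.3
```

View pics/c2.png

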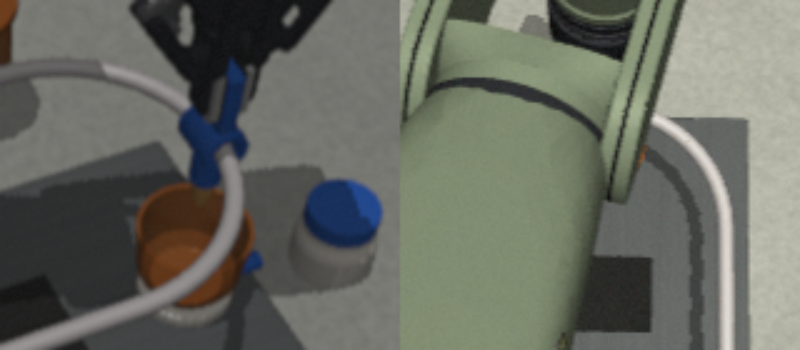

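The head is at the crown: side crop (210,140), above the cup at (195,240). Before letting go, I'll measure the head and cup centres.

```bash
python3 - <<'E'
from h import *
for n in("side","top"):
    d=np.load(f"pics/{n}0.npy");p=np.load(f"pics/{n}0rgb.npy");W=cloud(n,d);h=cv2.cvtColor(p,cv2.COLOR_RGB2HSV)
    m=(h[...,0]<16)&(h[...,1]>120)&(abs(W[...,2]-81)<4)
    Q=W[m];c,s=np.cos(V[2]),np.sin(V[2]);L=(Q[:,:2]-V[:2])@np.array([[c,-s],[s,c]]);L=L[np.hypot(L[:,0]-100,L[:,1])<55]
    r=least_squares(lambda v:np.hypot(L[:,0]-v[0],L[:,1]-v[1])-v[2],[100,0,39],loss="soft_l1");print("cup",n,len(L),r.x.round(1))
d=np.load("pics/side2.npy");p=np.load("pics/side2rgb.npy");L=head_cent("side",d,p,V);L=L[np.hypot(L[:,0]-100,L[:,1])<40]
print(len(L))
for a,b in((110,150),(155,183),(190,205),(205,222),(224,234)):
    t=L[(L[:,2]>a)&(L[:,2]<b)]
    if len(t)>5: print(a,b,len(t),np.percentile(t,[3,50,97],axis=0).round(1).tolist())
E
```

```text
cup side 263 [99.9 -0.1 37.8]
cup top 133 [98.9 -0.6 37.4]
525
110 150 59 [[90.2, -10.1, 135.5], [94.0, -6.8, 141.6], [102.2, -0.1, 148.7]]
155 183 246 [[84.9, -17.3, 159.8], [89.5, -8.7, 176.5], [111.0, 14.0, 182.8]]
190 205 49 [[83.1, -14.8, 190.2], [98.6, -13.2, 196.8], [103.4, -4.4, 204.4]]
205 222 54 [[94.5, -14.8, 205.5], [99.1, -13.2, 213.0], [104.5, -11.2, 221.6]]
224 234 63 [[95.8, -14.7, 225.0], [102.5, -9.1, 228.0], [106.4, 1.7, 230.4]]
```

The fin's near face is at y≈−15 and the tube spans from about −17.5, so the head is centred at y≈0. The cup measures (99.5,−0.3), which agrees. Lowering onto the rod now, then releasing.

```bash
python3 - <<'E'
from h import *
S=50*np.pi
for z in(216.5,215.5,215,214.5,214):
    ctrl.move_l(pose(S,z)[0],vel=15);ctrl.hold(.15)
    f=np.mean([sensors.read_state()["force"]],0);st(f"z{z}")
    if f[2]>0.3: break
ctrl.gripper_to(26);ctrl.hold(.4);st("open")
ctrl.move_l(pose(S,300)[0],vel=80);st("up")
# clear the views: swing back
ctrl.gripper_to(40)
q=np.array(sensors.read_state()["q"]);q[0]-=0.7;ctrl.set_joints(q);ctrl.hold(.8);st("away")
for n in("side","top"):
    p,d=optics.grab_frame(n); cv2.imwrite(f"pics/{n}3.png",p[:,:,::-1]); np.save(f"pics/{n}3.npy",d); np.save(f"pics/{n}3rgb.npy",p)
    L=head_cent(n,d,p,V);L=L[np.hypot(L[:,0]-100,L[:,1])<40]
    for a,b in((110,150),(155,183),(190,220),(222,234)):
        t=L[(L[:,2]>a)&(L[:,2]<b)]
        if len(t)>5: print(n,a,b,len(t),np.percentile(t,[3,50,97],axis=0).round(1).tolist())
    t=L[L[:,2]>221]; (c,w,an)=cv2.minAreaRect(t[:,:2].astype(np.float32));print("fin rect",c,w,an)
a=cv2.imread("pics/side3.png")[110:250,290:450];b=cv2.imread("pics/top3.png")[90:230,200:360]
cv2.imwrite("pics/c3.png",cv2.resize(np.hstack([a,b]),None,fx=2.5,fy=2.5))
E
```

```text
z216.5 12.96 [678.8 -37.3 216.5] F [ 0.  -0.8 -2.6] M [ 0.01 -0.03  0.07] w 11.7
z215.5 13.36 [678.8 -37.3 215.6] F [-0.2  0.2 -2.2] M [-0.08  0.02  0.  ] w 11.5
z215 13.76 [678.9 -37.3 215.4] F [-0.4 -0.5  0.8] M [-0.04  0.23 -0.02] w 11.7
open 14.45 [678.8 -37.3 215. ] F [0.5 0.8 0.3] M [-0.01 -0.02  0.04] w 26.0
up 15.66 [678.4 -37.2 298.9] F [ 0.3  0.2 -0.2] M [-0.03  0.01  0.03] w 26.1
away 18.45 [ 495.  -465.8  299.5] F [-0.6 -0.2  0. ] M [-0.01 -0.01  0.05] w 40.2
side 110 150 70 [[88.6, -9.6, 132.3], [91.6, -5.6, 138.7], [99.9, 1.3, 147.8]]
side 155 183 45 [[84.2, -17.4, 155.9], [86.9, -15.3, 162.4], [96.7, -5.9, 169.5]]
fin rect (0.0, 0.0) (0.0, 0.0) 0.0
top 110 150 21 [[87.7, -5.0, 132.4], [88.9, 2.0, 139.6], [93.2, 9.2, 147.0]]
top 155 183 147 [[83.8, -15.0, 163.6], [88.7, 2.1, 176.5], [99.2, 16.6, 182.0]]
top 190 220 92 [[94.1, -12.9, 191.1], [95.3, 0.7, 204.9], [96.9, 14.2, 218.5]]
top 222 234 88 [[95.5, -12.4, 222.5], [100.2, 1.0, 225.5], [107.2, 14.2, 227.8]]
fin rect (101.61893463134766, 0.9375791549682617) (13.192968368530273, 26.695802688598633) 0.653756856918335
```

View pics/c3.png

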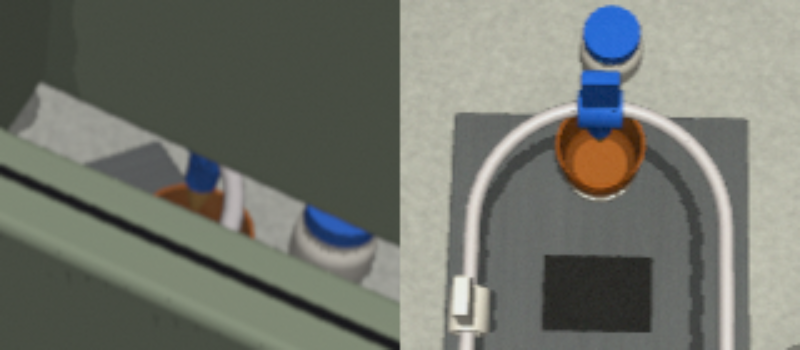

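View pics/top3.png

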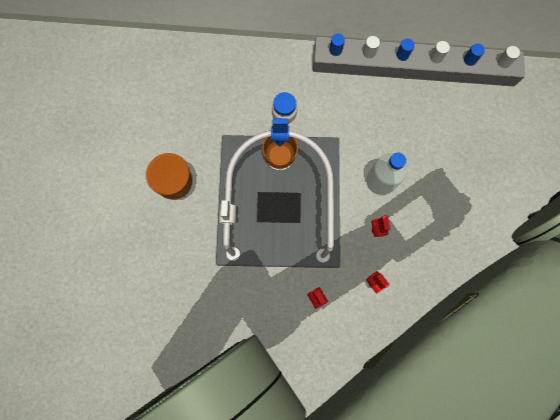

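```bash
python3 - <<'E'
from h import *
p,d=optics.grab_frame("top");a=np.load("pics/top3rgb.npy")
print("blue px centroid",[np.argwhere(blue(x)[115:145,265:300]).mean(0).round(2) for x in(a,p)])
p0=np.load("pics/top0rgb.npy")[190:230,215:240].astype(int);print("white diff max",abs(p[190:230,215:240].astype(int)-p0).mean())
st();ctrl.finish_job()
E
```

```text
blue px centroid [array([15.44, 14.6 ]), array([15.47, 14.54])]
white diff max 6.159
 18.6 [ 495.  -465.7  299.5] F [-0.4  1.1  0.8] M [0.01 0.01 0.06] w 40.3
the job is handed in; nothing more can be done
```

I slid the blue head along its leg and around the bend, turned it with the rod, and set it down and released it at the crown over the amber cup. I handed the job in at 18.6 s.

- **Slide:** the force readings taken after each step stayed at about the head's own weight (2.5 N), so the rod was never pressed on noticeably.
- **Position:** the last top view puts the fin centre at station (101.6, +0.9) mm and the cup centre at about (99.5, −0.3) mm. That is within roughly 2 mm, about the calibration error.
- **Squareness and height:** the fin is within about 0.7° of square to the rod. Its top is at z≈226 mm, the right height for a head hanging on the rod.
- **At rest:** the head moved less than 0.1 pixel between the last two pictures, and the arm was well clear.
- **White head:** it still shows at its starting pixels, about (228,211). The image difference there was small (mean 6 grey levels), probably noise or changed shadows, but I did not check it further.
- **Not confirmed:** the arm hid most of the head in the last side picture, so the final pose rests mainly on the top camera and on the side measurement taken just before release.

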